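# Set the kneader's shaft collar on its flat and tighten it

### The arm

A 6-joint arm with a two-finger parallel gripper is mounted at the origin on the work surface. World frame = base frame: x ahead of the robot, y to its left, z up, the work surface at z = 0. Lengths are in mm, angles in rad, forces in N, time in s.
With the tool pointing down it reaches from about 350 to 875 mm from the base axis. Payload 4.2 kg.
Tool frame: the origin (TCP) lies where the fingers leave the gripper's body, on its centre line; the fingertips stand 73 mm ahead of it and the grasp point (between the pads) lies 54 mm ahead of it; z points along the fingers, y is the direction in which the jaws open and shut (so a half turn about z gives the same grasp; the last joint's range is limited). The gripper opens to 85 mm and grips with 20 to 120 N. Pads are 22 mm wide; open, the fingers measure 114 mm over their backs; the gripper's body (76 mm by 85 mm) begins 54 mm behind the grasp point. The pads swing forward as they close: fully open they stand 13 mm farther back than shut.
Start: joints at [1.38, 0.385, 0.008, 0, -1.194, -0.259], TCP at [271.707, 562.827, 303.912] pointing down, gripper open.
Joint ranges: [-3.14, 3.14], [-1.21, 2.06], [-1.07, 1.41], [-3.16, 2.05], [-2.99, -0.16], [-3.1, 3.1]. Speed limits (rad/s): [2.79, 2.79, 3.14, 3.14, 3.14, 3.14].

### API

Orientations are given as a unit quaternion [x, y, z, w].
In Python, from bench import arm gives the robot as it stands.
- The arm moves only by the tool apply_moves, never from a script. Its argument "increments" is a list that holds one entry, the list of rows, each a list of 7 numbers: the shift along the tool's x, y, z scaled (see below), then the turn, a rotation vector about the tool's x, y, z scaled (see below), then the gripper's target within -1 to 1 (fully open at 1, half-way at 0, shut at -1). A call has 1 to 10 rows; each row is the pose to reach, as a shift and turn from the pose commanded when the call began, along the tool's axes at that moment; what a row does not reach only later rows make up. The controller multiplies each number of a shift by 100 mm and each number of a turn by 0.5 rad. A row lasts 1/10 s, in which the tool goes at most 50 mm and 8.59 degrees, less where a joint would pass 70% of its speed; a pose out of reach is approached as far as the arm can. A call with a number of a shift or a turn outside -1 to 1 is refused whole. A call with a gripper value outside its range is refused whole. The fingers move at their own pace and stop on an object; the grip force is fixed at half the most. Time passes only in rows, so rows that repeat a pose let the fingers close. It gives the time, the measured TCP pose, the force and the opening at its end, in the units of the state.
- arm.read_state(): the state, without advancing time (a new reading comes with each control period).
- arm.get_image(name): name is "scene" or "top"; returns a dict with "img" (480x640x3 uint8, red, green, blue), "fx", "fy", "cx", "cy" (pixels), "pose" (4x4, takes a point from camera to world coordinates). Camera axes: x right, y up, looking along -z (the intrinsics and any distortion apply to the point x, -y, -z); pixel columns grow to the right and rows downward; lengths in mm; the calibration is good to about 2 mm. A picture is of the moment at which its call begins. There is no depth.
- arm.job_done(): hands the job in, once; it reports no verdict.
Trained networks look in a picture, given as the dict that the camera call returned (one of the last four; its "shot" number tells which), for a name from the list of things; names that differ only in an ending like _2 or _b are one class to them, and where a whole thing is asked for, a point or a joint stands for the part that bears it (a point fixed in the world has none). Each returns a list of dicts, best first, with "conf" (0 to 1); they miss things now and then, are a little off and sometimes report something else, mostly with a low value. They report only what shows in the picture. A call takes as long as a camera call.
- arm.outline_of(label, picture): "pixels" (480x640 bool, what is visible of it) and "box" ([centre column, centre row, width, height] in pixels, round what is visible of it).
- arm.mark_of(label, picture): "at" ([column, row] in pixels: a listed point, or the origin of a listed thing).
The state is a dict: "clock": time; "joints": joint angles; "joint_vel": joint speeds; "joint_efforts": joint torques, N m; "position": TCP position; "ee_rot": TCP orientation; "contact_force": force on the tool from outside, world axes, zero at the start; "wrist_torque": the same for the moment, N m; "gripper_width": finger opening in mm.
Only numpy, scipy, OpenCV 4.12 (cv2) and the standard library are available. Lean on these libraries where they do the work, as an engineer would, in place of code of your own. Each camera call takes 0.05 s, during which the arm holds its last target.

### The job

On the white kneader base, turn the loose dark collar on the upright shaft until its set screw, the one with the red lever, squarely faces the yellow-marked flat of the shaft. Then tighten the set screw by pushing the red lever down to its stop, and let go. The grey round mill's collar, with the black lever, is already set: leave it as it is.

Things in the scene. Friction and masses are not known exactly. Their poses are not given: they have to be found in the camera images.
- shaft_end (a point): centre of the top of the kneader's fixed upright aluminium shaft, 127 mm above the counter; 28 mm across, D-shaped, its flat 8 mm off the axis, painted yellow over the edge. z axis up, x axis square out of the flat. The kneader is a fixed white box, 170 mm square, its top 67 mm below this point; The mill is a grey round base, 164 mm across, as tall, with a like shaft and collar.
- collar (a joint): angle of the dark steel collar on the kneader shaft (rad): 0 when its set screw faces the flat (+x of shaft_end), + counter-clockwise from above, -1.6 to 1.6; takes 0.3 N m, stays where left. Ring 48 mm across, 30 mm high, top 25 mm and underside 55 mm below shaft_end. The set screw points radially out of it at this angle, in an 18 mm boss reaching 38 mm from the shaft axis.
- screw (a joint): angle of the set screw with its red lever (rad): 0 loose, stop at 0.85. Its axis is radial, 40 mm below shaft_end. The lever, 50 long, 14 wide, 10 mm thick, swings in the upright plane 44 mm from the shaft axis, pointing to the counter-clockwise side (from above); it rises 45 degrees at 0, is level at 0.785, a bit lower at the stop. Pushing it down tightens; 0.06 N m, stays where left.
- mill_collar (a joint): angle of the grey mill's like collar, with the black lever (rad): already near 0 and tightened, to be left alone

How it is judged:
By the outcome, as a careful person would: the job done as asked, in the order asked, and still so for the second after the job is handed in, with the robot touching nothing.
It also fails if it takes over 43 s, if anything falls off the work surface, if the arm or the gripper's body presses on something with over 40 N, if the wrist force passes 120 N, or if a joint passes its speed limit or range.

## Working session

There is one attempt and no reset: what is moved stays moved. The work goes in short steps, Python scripts to look and compute and a tool call to move; the robot and the scene stay as the last step left them, time stands still between calls to the robot, and variables do not carry over. Pictures are saved under pics/ and viewed, and the job is handed in when it is done.

Besides the shell and the picture viewer there is one more tool, called by a JSON object that holds its "name" and its "arguments". apply_moves: Moves the arm, as the interface text tells. Shifts and turns lie within -1 to 1; 1 stands for 100 mm of shift or 0.5 rad of turn. Its arguments: {"type":"object","properties":{"increments":{"type":"array"}},"required":["increments"]}

```bash
mkdir -p pics
python3 - <<'E'
from bench import arm
import cv2,numpy as np
s=arm.read_state();print(s)
for n in("scene","top"):
    p=arm.get_image(n);cv2.imwrite(f"pics/{n}0.png",p["img"][:,:,::-1])
    print(n,p["fx"],p["fy"],p["cx"],p["cy"],p["pose"],[k for k in p])
    for l in("shaft_end","collar","screw","mill_collar"):
        print(l,[(np.round(m["at"],1),round(m["conf"],2)) for m in arm.mark_of(l,p)][:3],[(np.round(m["box"]),round(m["conf"],2)) for m in arm.outline_of(l,p)][:3])
E
```

```text
{'clock': 0.0, 'joints': array([ 1.37960217e+00,  3.85542027e-01,  6.62518522e-03, -5.07268223e-04,
       -1.19399985e+00, -2.58573075e-01]), 'joint_vel': array([-0.00100803, -0.00187272,  0.00122186,  0.00089117, -0.00185208,
        0.00236646]), 'joint_efforts': array([ 1.36996510e-03, -3.92289054e+01,  1.88401401e+01,  4.18591529e+00,
       -4.72107247e-03, -4.08297097e-06]), 'position': array([271.52670516, 562.46035153, 302.82870671]), 'ee_rot': array([ 9.74798621e-01, -2.23083995e-01, -1.99898124e-04,  1.06752194e-03]), 'contact_force': array([-0.64656887, -1.10149976, -0.54139779]), 'wrist_torque': array([-0.02756621,  0.00947194,  0.03058138]), 'gripper_width': 85.53107407451797}
scene 453.7931369473548 453.7931369473548 310.7551738888372 241.74719301158143 [[ 1.00409803e-01 -8.10437567e-01  5.77155804e-01  9.07630457e+02]
 [ 9.94886917e-01  7.54538520e-02 -6.71322424e-02 -5.95302391e+01]
 [ 1.08578626e-02  5.80945494e-01  8.13870039e-01  6.82464291e+02]
 [ 0.00000000e+00  0.00000000e+00  0.00000000e+00  1.00000000e+00]] ['img', 'fx', 'fy', 'cx', 'cy', 'pose', 'shot']
shaft_end [(array([189.2, 233.9]), 0.65)] [(array([206., 269., 118., 114.]), 0.83)]Traceback (most recent call last):
  File "<stdin>", line 8, in <module>
ValueError: it knows: shaft_end
```

Run:
```python
from bench import arm
import cv2,numpy as np
for n in("scene","top"):
    p=arm.get_image(n);cv2.imwrite(f"pics/{n}1.png",p["img"][:,:,::-1])
    np.savez(f"{n}.npz",**p)
    if n=="top": print(n,p["fx"],p["fy"],p["cx"],p["cy"],p["pose"])
    for l in("shaft_end","collar","screw","mill_collar"):
      for f,k in((arm.mark_of,"at"),(arm.outline_of,"box")):
        try: print(l,[(np.round(m[k],1),round(m["conf"],2)) for m in f(l,p)][:3])
        except Exception as e: print(l,e)
```

```text
shaft_end [(array([190.7, 232.3]), 0.95)]
shaft_end [(array([206. , 271.4, 121.6, 116. ]), 0.68)]
collar it knows: shaft_end
collar [(array([209.2, 244.1,  54.3,  40.1]), 0.72)]
screw it knows: shaft_end
screw [(array([228.2, 241.1,  15.6,  38.8]), 0.58)]
mill_collar it knows: shaft_end
mill_collar [(array([468.6, 283.1,  42.9,  54.4]), 0.59)]
top 500.00890361986455 500.00890361986455 312.64542337851526 246.21117056656712 [[-1.64464124e-02  9.89277333e-01 -1.45120207e-01  4.22119281e+02]
 [-9.99845565e-01 -1.53728698e-02  8.51598073e-03  1.17502752e+01]
 [ 6.19375264e-03  1.45237853e-01  9.89377382e-01  8.41769232e+02]
 [ 0.00000000e+00  0.00000000e+00  0.00000000e+00  1.00000000e+00]]
shaft_end [(array([448.8, 275.7]), 0.8)]
shaft_end [(array([434.4, 285.9, 127.5, 129.3]), 0.57)]
collar it knows: shaft_end
collar [(array([434.4, 280.3,  52.9,  30.8]), 0.66)]
screw it knows: shaft_end
screw [(array([412.5, 280.5,  11.8,  33.8]), 0.63)]
mill_collar it knows: shaft_end
mill_collar [(array([175.2, 218.6,  38.7,  58.6]), 0.98)]
```

View pics/scene0.png

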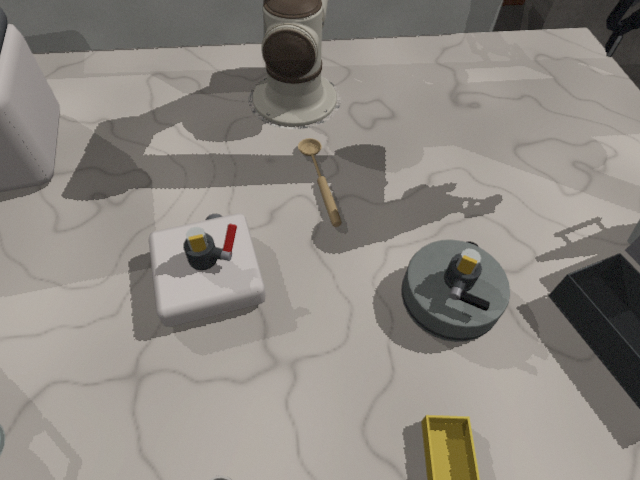

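```bash
sleep 1
```

```text
(no output)
```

View pics/top1.png

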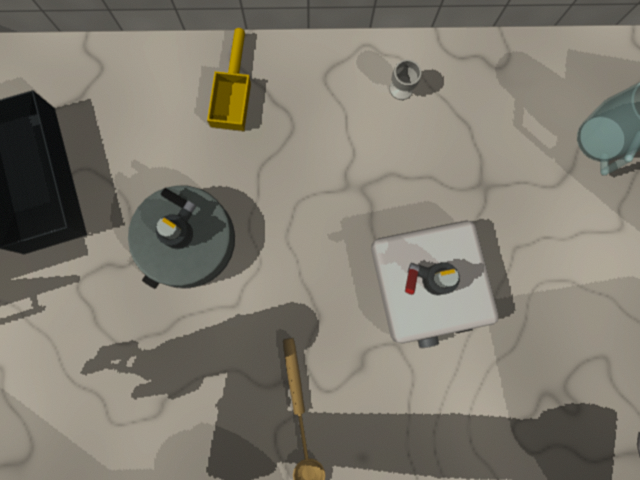

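Run:
```python
import cv2,numpy as np
a=cv2.imread("pics/top1.png")[235:325,380:500];b=cv2.imread("pics/scene1.png")[205:295,150:270]
cv2.imwrite("pics/z1.png",np.vstack([cv2.resize(x,None,fx=5,fy=5,interpolation=cv2.INTER_CUBIC) for x in(a,)]))
cv2.imwrite("pics/z2.png",cv2.resize(b,None,fx=5,fy=5,interpolation=cv2.INTER_CUBIC))
```

```text
(no output)
```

View pics/z1.png

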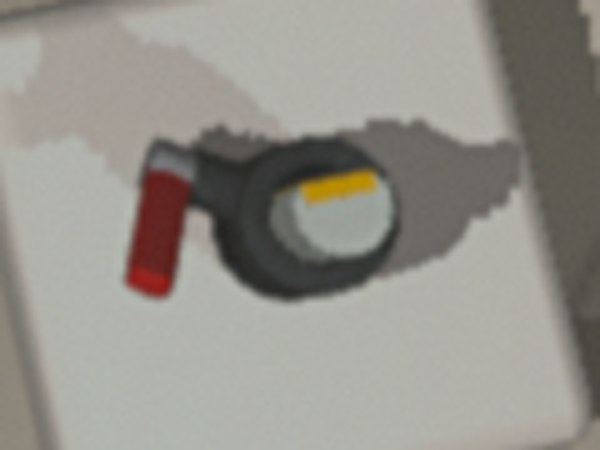

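View pics/z2.png

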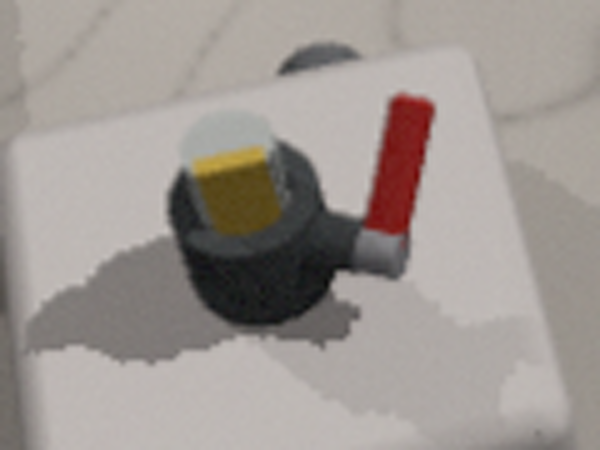

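```bash
cat > h.py <<'E'
import numpy as np,cv2
def load(n):
    d=np.load(f"{n}.npz");return {k:d[k] for k in d}
def ray(p,uv):
    d=np.array([(uv[0]-p["cx"])/p["fx"],-(uv[1]-p["cy"])/p["fy"],-1.]);P=p["pose"]
    return P[:3,3],P[:3,:3]@d
def at_z(p,uv,z):
    o,d=ray(p,uv);return o+d*(z-o[2])/d[2]
def proj(p,X):
    X=np.atleast_2d(X);P=p["pose"];c=(X-P[:3,3])@P[:3,:3]
    return np.c_[p["cx"]+p["fx"]*c[:,0]/-c[:,2],p["cy"]-p["fy"]*c[:,1]/-c[:,2]]
E
python3 - <<'E'
from h import *
t=load("top");s=load("scene")
print(at_z(t,(448.8,275.7),127),at_z(s,(190.7,232.3),127))
f=lambda x,y:(380+x/5,235+y/5); g=lambda x,y:(150+x/5,205+y/5)
# edge of flat in top (yellow on top: upper edge); in scene: fold
for n,a in(("top",[at_z(t,f(300,183),127),at_z(t,f(374,171),127)]),("top low",[at_z(t,f(305,204),127),at_z(t,f(378,189),127)]),("scene",[at_z(s,g(193,165),127),at_z(s,g(264,150),127)])):
    d=a[0]-a[1]; 
    print(n,a,(a[0]+a[1])/2,np.linalg.norm(d),"normal deg",np.degrees(np.arctan2(-d[0],d[1])))
# boxes: kneader top corners z=60
for l in([(13,140),(468,55)],):
    a=[at_z(s,g(*q),60) for q in l];print("box",a,np.degrees(np.arctan2(-(a[1]-a[0])[0],(a[1]-a[0])[1])))
# lever root/tip
print("lever end of screw top",at_z(t,f(170,158),87),"scene",at_z(s,g(383,252),87))
print("tip top", at_z(t,f(150,283),125),"scene",at_z(s,g(412,100),125))
E
```

```text
[ 481.16408043 -189.04501847  127.        ] [ 479.2237483  -193.79975409  127.        ]
top [array([ 487.26243873, -176.71509394,  127.        ]), array([ 490.3836947 , -198.20994581,  127.        ])] [ 488.82306671 -187.46251987  127.        ] 21.72028765626458 normal deg 8.262141282368122
top low [array([ 481.19874815, -177.82852776,  127.        ]), array([ 485.17880618, -199.06076704,  127.        ])] [ 483.18877717 -188.4446474   127.        ] 21.602056540523172 normal deg 10.617082693149339
scene [array([ 489.74602512, -196.38261743,  127.        ]), array([ 486.05993693, -175.34119329,  127.        ])] [ 487.90298102 -185.86190536  127.        ] 21.361853289869458 normal deg -170.0636119311784
box [array([ 423.08354448, -274.22037174,   60.        ]), array([ 400.12519875, -119.83954394,   60.        ])] 8.458602198357806
lever end of screw top [ 499.14691295 -148.12867372   87.        ] scene [ 499.35091561 -145.01546992   87.        ]
tip top [ 459.42336906 -132.69516539  125.        ] scene [ 469.40836405 -131.02350016  125.        ]
```

```bash
cat > fit.py <<'E'
from h import *
from scipy.optimize import minimize
def masks(p):
    im=p["img"].astype(np.uint8);h=cv2.cvtColor(im,cv2.COLOR_RGB2HSV).astype(int)
    red=((h[...,0]<8)|(h[...,0]>172))&(h[...,1]>150)&(h[...,2]>60)
    yel=(h[...,0]>15)&(h[...,0]<32)&(h[...,1]>140)&(h[...,2]>60)
    return red,yel
S=6
def hull(p,X,off,S=S,n=70):
    uv=((proj(p,X)-off+.5)*S).astype(np.float32)
    m=np.zeros((n*S,n*S),np.uint8);cv2.fillConvexPoly(m,np.round(cv2.convexHull(uv)).astype(np.int32),1)
    return cv2.resize(m.astype(np.float32),(n,n),interpolation=cv2.INTER_AREA)
def lever(c,a,sc,l0=0,L=50):
    r=np.array([np.cos(a),np.sin(a),0]);t=np.array([-np.sin(a),np.cos(a),0]);k=np.array([0,0,1.])
    ph=np.pi/4-sc; u=t*np.cos(ph)+k*np.sin(ph);n=-t*np.sin(ph)+k*np.cos(ph)
    o=np.array([c[0],c[1],87])+44*r
    return [(o+u*s+n*w+r*q) for s in(l0,L) for w in(-7,7) for q in(-5,5)]
E
python3 - <<'E'
from fit import *
ps=[load("top"),load("scene")]
for p in ps:
    r,y=masks(p)
    for m in(r,y):
        n,l,st,c=cv2.connectedComponentsWithStats(m.astype(np.uint8))
        print([(st[i],np.round(c[i],1)) for i in range(1,n) if st[i][4]>8])
def cost(v,args):
    a=v[0];c=v[1:3];l0,L,wx=v[3:6];J=0
    for p,m,off in args:
        J+=np.abs(hull(p,lever(c,a,0,l0,L),off)-m).sum()
    return J
A=[]
for p,ctr in zip(ps,((430,278),(205,245))):
    off=np.array(ctr)-35;r,_=masks(p);A.append((p,r[off[1]:off[1]+70,off[0]:off[0]+70].astype(float),off))
for a0 in(55,65,75):
    b=minimize(cost,[np.radians(a0),480.4,-188,8,50,0],args=(A,),method="Nelder-Mead",options=dict(initial_simplex=None,maxiter=600))
    print(a0,b.fun,np.degrees(b.x[0]),b.x[1:], [m.sum() for _,m,_ in A])
# each camera alone with own c
E
```

```text
[(array([406, 270,  11,  24, 180], dtype=int32), array([411. , 281.4]))]
[(array([ 207,   28,   44,  103, 2584], dtype=int32), array([230.5,  90.9])), (array([163, 217,  13,  11,  64], dtype=int32), array([168.6, 222.4])), (array([440, 269,  15,   6,  62], dtype=int32), array([447.2, 271.4]))]
[(array([223, 225,  13,  27, 209], dtype=int32), array([229.5, 237.7]))]
[(array([190, 235,  16,  17, 194], dtype=int32), array([197.4, 243.1])), (array([457, 256,  20,  18, 221], dtype=int32), array([466.4, 265. ])), (array([ 422,  416,   57,   64, 3104], dtype=int32), array([448.9, 448.4]))]
55 126.52777789719403 59.343433976471914 [ 4.70676567e+02 -1.85781018e+02  8.96182973e+00  4.49632104e+01
 -8.15590587e-04] [np.float64(180.0), np.float64(209.0)]
65 82.13888873718679 70.89760013166895 [ 4.79653159e+02 -1.85923844e+02  8.45104944e+00  4.45833612e+01
  2.03795926e-04] [np.float64(180.0), np.float64(209.0)]
75 110.36111119948328 73.72245781666818 [ 4.85284236e+02 -1.86018555e+02  8.10926755e+00  4.95713110e+01
  1.57228915e-04] [np.float64(180.0), np.float64(209.0)]
```

{"name": "apply_moves", "arguments": {"increments": [[[0.43, 0.49, 0, 0, 0, 0, 1], [0.855, 0.973, 0, 0, 0, 0, 1], [0.855, 0.973, 0, 0, 0, 0, 1]]]}}

```text
clock: 1.05
position: [306.6, 435.2, 303.9]
ee_rot: [0.975, -0.223, -0.0, 0.0]
contact_force: [-0.1, 0.4, -0.3]
gripper_width: 85.2
```

{"name": "apply_moves", "arguments": {"increments": [[[0.43, 0.49, 0, 0, 0, 0, 1], [0.855, 0.973, 0, 0, 0, 0, 1], [0.855, 0.973, 0, 0, 0, 0, 1]]]}}

```text
clock: 1.35
position: [341.1, 310.2, 304.2]
ee_rot: [0.975, -0.224, -0.0, 0.0]
contact_force: [0.6, 0.4, -0.0]
gripper_width: 85.0
```

{"name": "apply_moves", "arguments": {"increments": [[[0.43, 0.49, 0, 0, 0, 0, 1], [0.855, 0.973, 0, 0, 0, 0, 1], [0.855, 0.973, 0, 0, 0, 0, 1]]]}}

```text
clock: 1.65
position: [375.6, 185.7, 304.2]
ee_rot: [0.975, -0.224, 0.0, -0.0]
contact_force: [0.1, 0.3, -0.1]
gripper_width: 85.2
```

{"name": "apply_moves", "arguments": {"increments": [[[0.43, 0.49, 0, 0, 0, 0, 1], [0.855, 0.973, 0, 0, 0, 0, 1], [0.855, 0.973, 0, 0, 0, 0, 1]]]}}

```text
clock: 1.95
position: [410.4, 61.1, 304.3]
ee_rot: [0.975, -0.224, 0.0, -0.0]
contact_force: [0.1, 0.2, -0.3]
gripper_width: 85.1
```

{"name": "apply_moves", "arguments": {"increments": [[[0.43, 0.49, 0, 0, 0, 0, 1], [0.855, 0.973, 0, 0, 0, 0, 1], [0.855, 0.973, 0, 0, 0, 0, 1]]]}}

```text
clock: 2.25
position: [445.4, -63.8, 304.2]
ee_rot: [0.975, -0.224, 0.0, -0.0]
contact_force: [-0.4, 0.7, 0.3]
gripper_width: 85.3
```

{"name": "apply_moves", "arguments": {"increments": [[[0.43, 0.49, 0, 0, 0, 0, 1], [0.855, 0.973, 0, 0, 0, 0, 1], [0.855, 0.973, 0, 0, 0, 0, 1], [0.855, 0.973, 0, 0, 0, 0, 1]]]}}

```text
clock: 2.65
position: [480.5, -189.0, 303.4]
ee_rot: [0.974, -0.225, -0.0, 0.0]
contact_force: [-0.2, 0.7, 0.2]
gripper_width: 85.4
```

{"name": "apply_moves", "arguments": {"increments": [[[0, 0, 0, 0, 0, 0.3, 1], [0, 0, 0, 0, 0, 0.6, 1], [0, 0, 0, 0, 0, 0.9, 1], [0, 0, 0, 0, 0, 0.98, 1], [0, 0, 0, 0, 0, 0.98, 1]]]}}

```text
clock: 3.15
position: [479.7, -185.3, 304.1]
ee_rot: [0.892, -0.452, 0.0, -0.0]
contact_force: [0.5, -0.1, -0.2]
gripper_width: 85.5
```

{"name": "apply_moves", "arguments": {"increments": [[[0, 0, 0, 0, 0, 0.3, 1], [0, 0, 0, 0, 0, 0.6, 1], [0, 0, 0, 0, 0, 0.9, 1], [0, 0, 0, 0, 0, 0.98, 1], [0, 0, 0, 0, 0, 0.98, 1]]]}}

```text
clock: 3.65
position: [479.7, -185.5, 304.1]
ee_rot: [0.756, -0.655, 0.0, -0.0]
contact_force: [0.4, 0.3, -0.2]
gripper_width: 85.7
```

{"name": "apply_moves", "arguments": {"increments": [[[0, 0, 0, 0, 0, 0.3, 1], [0, 0, 0, 0, 0, 0.6, 1], [0, 0, 0, 0, 0, 0.9, 1], [0, 0, 0, 0, 0, 0.98, 1], [0, 0, 0, 0, 0, 0.98, 1]]]}}

```text
clock: 4.15
position: [479.8, -185.7, 304.0]
ee_rot: [-0.574, 0.819, -0.0, 0.0]
contact_force: [0.0, -0.4, -0.7]
gripper_width: 85.4
```

{"name": "apply_moves", "arguments": {"increments": [[[0.016, -0.009, 0.3, 0, 0, 0, 1], [0.016, -0.009, 0.6, 0, 0, 0, 1], [0.016, -0.009, 0.9, 0, 0, 0, 1], [0.016, -0.009, 0.9, 0, 0, 0, 1], [0.016, -0.009, 0.9, 0, 0, 0, 1]]]}}

```text
clock: 4.65
position: [480.6, -187.8, 214.4]
ee_rot: [-0.574, 0.819, -0.0, -0.0]
contact_force: [-0.5, -0.1, 0.6]
gripper_width: 85.3
```

```bash
python3 - <<'E'
from bench import arm
import cv2,numpy as np
for n,(x,y) in(("scene",(120,140)),("top",(350,190))):
    p=arm.get_image(n);np.savez(n+".npz",**p);cv2.imwrite(f"pics/{n}2.png",cv2.resize(p["img"][y:y+180,x:x+180,::-1],None,fx=3,fy=3))
E
python3 -c "
import cv2,numpy as np
cv2.imwrite('pics/c2.png',cv2.resize(np.hstack([cv2.imread('pics/scene2.png'),cv2.imread('pics/top2.png')]),(800,400)))"
```

```text
(no output)
```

View pics/c2.png

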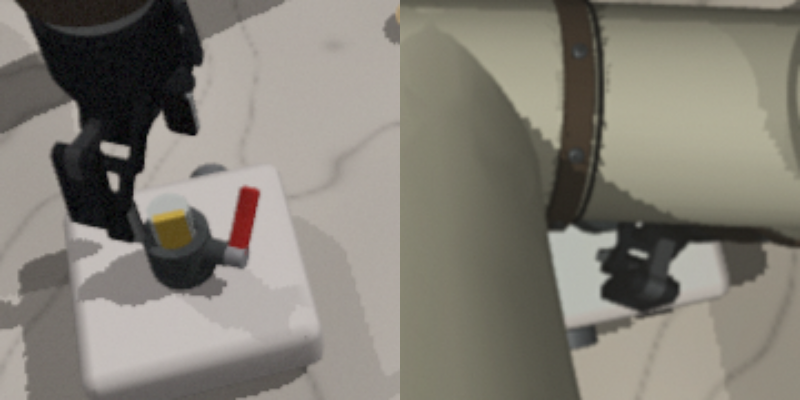

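{"name": "apply_moves", "arguments": {"increments": [[[0, 0, 0.2, 0, 0, 0, 1], [0, 0, 0.4, 0, 0, 0, 1], [0, 0, 0.6, 0, 0, 0, 1], [0, 0, 0.67, 0, 0, 0, 1], [0, 0, 0.67, 0, 0, 0, 1]]]}}

```text
clock: 5.25
position: [480.5, -187.8, 147.3]
ee_rot: [-0.574, 0.819, -0.0, 0.0]
contact_force: [0.2, -0.8, 0.6]
gripper_width: 85.3
```

Run:
```python
from bench import arm
import cv2,numpy as np
for n,(x,y) in(("scene",(130,160)),):
    p=arm.get_image(n);np.savez(n+".npz",**p);cv2.imwrite(f"pics/{n}3.png",cv2.resize(p["img"][y:y+150,x:x+150,::-1],None,fx=4,fy=4))
```

```text
(no output)
```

View pics/scene3.png

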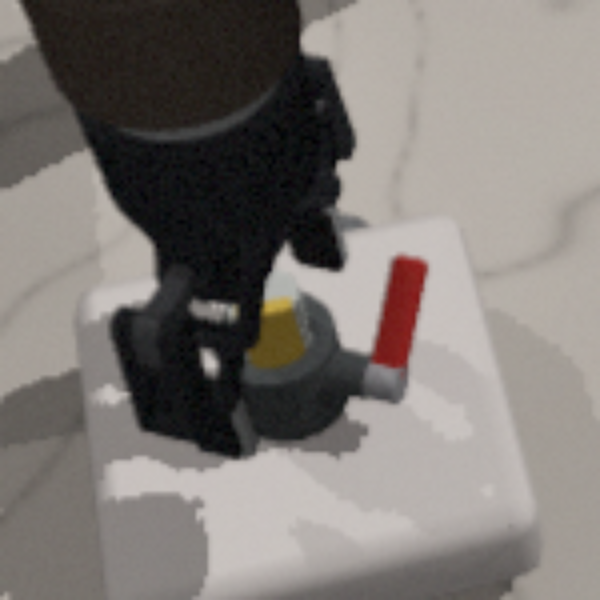

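Fingers straddle the collar (ring at about (290,380) in the crop), lever and boss clear. Close the gripper.

{"name": "apply_moves", "arguments": {"increments": [[[0, 0, 0, 0, 0, 0, -0.5], [0, 0, 0, 0, 0, 0, -0.5], [0, 0, 0, 0, 0, 0, -0.5], [0, 0, 0, 0, 0, 0, -0.5], [0, 0, 0, 0, 0, 0, -0.5], [0, 0, 0, 0, 0, 0, -0.5]]]}}

```text
clock: 5.9
position: [481.9, -188.2, 148.8]
ee_rot: [-0.574, 0.819, -0.002, 0.002]
contact_force: [0.9, -0.8, 5.6]
gripper_width: 46.6
```

{"name": "apply_moves", "arguments": {"increments": [[[0, 0, 0, 0, 0, 0.1, -0.5], [0, 0, 0, 0, 0, 0.25, -0.5], [0, 0, 0, 0, 0, 0.4, -0.5], [0, 0, 0, 0, 0, 0.55, -0.5], [0, 0, 0, 0, 0, 0.7, -0.5], [0, 0, 0, 0, 0, 0.85, -0.5], [0, 0, 0, 0, 0, 1.0, -0.5], [0, 0, 0, 0, 0, 1.0, -0.5]]]}}

```text
clock: 6.7
position: [481.6, -188.0, 148.8]
ee_rot: [-0.353, 0.936, -0.001, 0.002]
contact_force: [0.1, 0.4, 5.9]
gripper_width: 46.5
```

```bash
cat > look.py <<'E'
from bench import arm
import cv2,numpy as np,sys
i=sys.argv[1];o=[]
for n,(x,y) in(("scene",(130,170)),("top",(370,210))):
    p=arm.get_image(n);np.savez(n+".npz",**p);o.append(cv2.resize(p["img"][y:y+130,x:x+130,::-1],(400,400),interpolation=cv2.INTER_CUBIC))
cv2.imwrite(f"pics/c{i}.png",np.hstack(o))
s=arm.read_state();print(s["clock"],s["position"],s["ee_rot"],s["contact_force"],s["wrist_torque"],s["gripper_width"])
E
python3 look.py 4
```

```text
6.8 [ 481.51248625 -187.98593799  148.76085939] [-0.35302619  0.93561096 -0.00115079  0.0018223 ] [0.32749419 0.40937903 5.98680121] [-0.01508199 -0.06963476 -0.2657101 ] 46.664977557352
```

View pics/c4.png

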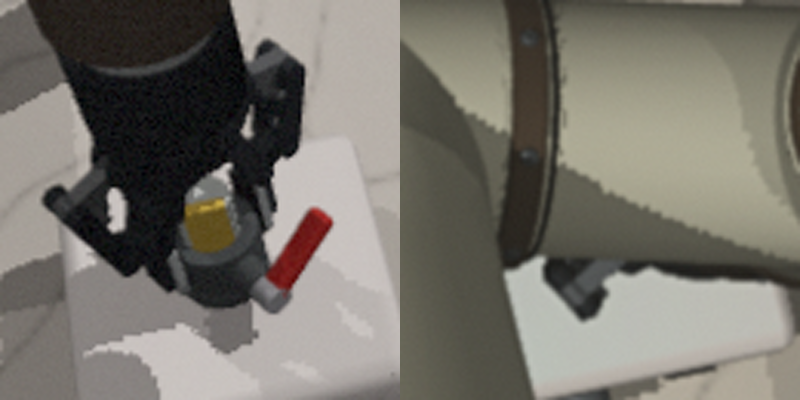

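```bash
cat >> fit.py <<'E'
def yellow(c,a,zb,w,hw):
    r=np.array([np.cos(a),np.sin(a),0]);t=np.array([-np.sin(a),np.cos(a),0]);o=np.array([c[0],c[1],0])
    return [[o+8*r+t*s+[0,0,z] for s in(-hw,hw) for z in(zb,127.3)],[o+q*r+t*s+[0,0,127.3] for s in(-hw,hw) for q in(8-w,8)]]
def win(p,m,ctr):
    off=np.array(ctr)-35;return p,m[off[1]:off[1]+70,off[0]:off[0]+70].astype(float),off
E
cat > y.py <<'E'
from fit import *
ps=[load("top"),load("scene")]
for p,n in zip(ps,("top1","scene1")): p["img"]=cv2.imread(f"pics/{n}.png")[:,:,::-1].copy()
for k,(p,ctr) in enumerate(zip(ps,((430,278),(205,245)))):
    r,y=masks(p);_,my,off=win(p,y,ctr);_,mr,_=win(p,r,ctr)
    def cy(v):
        m=np.maximum(*[hull(p,q,off) for q in yellow(v[1:3],v[0],v[3],v[4],v[5])]);return np.abs(m-my).sum()
    best=None
    for a0 in(4,9,14):
        v0=np.array([np.radians(a0),480.4,-187.5,107,5,10.5])
        sx=np.vstack([v0]+[v0+np.eye(6)[i]*[.1,3,3,4,2,1][i] for i in range(6)])
        b=minimize(cy,v0,method="Nelder-Mead",options=dict(initial_simplex=sx,maxiter=800))
        print(k,"yel",round(b.fun,1),my.sum(),np.degrees(b.x[0]),b.x[1:])
        if best is None or b.fun<best.fun: best=b
    c=best.x[1:3]
    def cl(v): return np.abs(hull(p,lever(c,v[0],0,v[1],v[2]),off)-mr).sum()
    for a0 in(60,70,80):
        v0=np.array([np.radians(a0),8,50]);sx=np.vstack([v0,v0+[.1,0,0],v0+[0,2,0],v0+[0,0,3]])
        b=minimize(cl,v0,method="Nelder-Mead",options=dict(initial_simplex=sx))
        print(k,"lev",round(b.fun,1),mr.sum(),np.degrees(b.x[0]),b.x[1:])
E
python3 y.py
```

```text
0 yel 11.1 62.0 6.9404125563097665 [ 482.11483489 -187.69062192  107.35029547    5.47511276   10.09421124]
0 yel 9.9 62.0 9.614273821595622 [ 482.33312805 -188.17986614  109.07047795    5.63201722    9.96250709]
0 yel 9.6 62.0 10.709683686326432 [ 482.35232074 -188.0276271   109.91964577    5.71288216   10.16530909]
0 lev 56.0 180.0 71.20809167687645 [ 9.38202275 47.89689427]
0 lev 34.2 180.0 68.35263354057082 [17.51635929 53.11937967]
0 lev 33.5 180.0 67.97936167441561 [17.36338456 53.99370996]
1 yel 19.4 194.0 10.076271879238247 [ 485.50938278 -186.51565962   97.80095953    6.74139883    9.37971004]
1 yel 18.9 194.0 12.58960871311812 [ 484.70500773 -187.08843261   96.83076507    5.55167859    9.38021165]
1 yel 19.2 194.0 16.35502768711528 [ 486.74724844 -187.10479549   99.21884448    7.61268849    9.3820864 ]
1 lev 42.4 209.0 70.08234399737258 [ 9.78832794 48.54516219]
1 lev 38.3 209.0 68.26502595966554 [10.94144624 50.00543656]
1 lev 38.5 209.0 68.0601667302208 [11.00442571 50.12061998]
```

{"name": "apply_moves", "arguments": {"increments": [[[0, 0, 0, 0, 0, 0.15, -0.5], [0, 0, 0, 0, 0, 0.3, -0.5], [0, 0, 0, 0, 0, 0.45, -0.5], [0, 0, 0, 0, 0, 0.6, -0.5], [0, 0, 0, 0, 0, 0.75, -0.5], [0, 0, 0, 0, 0, 0.9, -0.5], [0, 0, 0, 0, 0, 1.0, -0.5], [0, 0, 0, 0, 0, 1.0, -0.5], [0, 0, 0, 0, 0, 1.0, -0.5]]]}}

```text
clock: 7.7
position: [481.3, -187.6, 148.8]
ee_rot: [-0.111, 0.994, -0.0, 0.002]
contact_force: [-0.8, 2.5, 7.9]
gripper_width: 46.7
```

```bash
python3 look.py 5
```

```text
7.8 [ 481.32732502 -187.63656731  148.76491362] [-1.11013982e-01  9.93817199e-01 -4.88673739e-04  1.74126729e-03] [0.06662109 3.33164076 6.9686029 ] [ 0.43627194  0.18356258 -0.12616669] 46.922050276763464
```

View pics/c5.png

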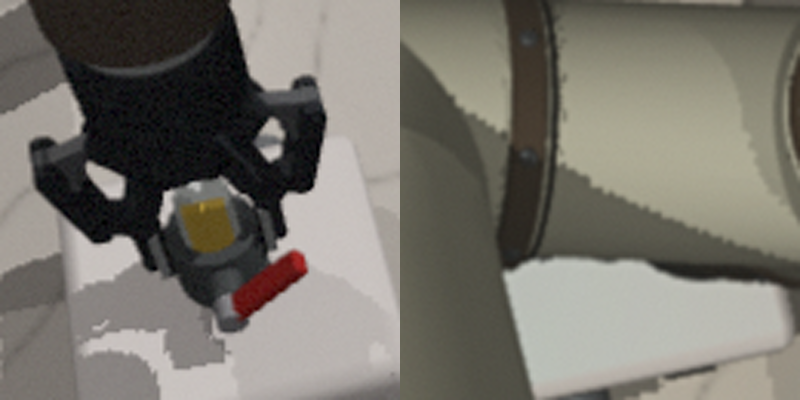

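{"name": "apply_moves", "arguments": {"increments": [[[0, 0, 0, 0, 0, 0, 1], [0, 0, 0, 0, 0, 0, 1], [0, 0, 0, 0, 0, 0, 1], [0, 0, 0, 0, 0, 0, 1], [0, 0, 0, 0, 0, 0, 1], [0, 0, 0, 0, 0, 0, 1]]]}}

```text
clock: 8.4
position: [480.1, -187.8, 146.8]
ee_rot: [-0.111, 0.994, 0.0, -0.0]
contact_force: [0.2, 0.7, 0.6]
gripper_width: 85.5
```

{"name": "apply_moves", "arguments": {"increments": [[[0, 0, -0.2, 0, 0, 0, 1], [0, 0, -0.6, 0, 0, 0, 1], [0, 0, -1, 0, 0, 0, 1], [0, 0.4, -1, 0, 0, 0, 1], [0, 0.8, -1, 0, 0, 0, 1], [0, 1, -1, 0, 0, 0, 1]]]}}

```text
clock: 9.0
position: [457.2, -88.6, 247.3]
ee_rot: [-0.111, 0.994, 0.0, 0.0]
contact_force: [0.2, 0.0, 0.2]
gripper_width: 85.1
```

{"name": "apply_moves", "arguments": {"increments": [[[0, 0.5, -0.3, 0, 0, 0, -1], [0, 1, -0.3, 0, 0, 0, -1], [0, 1, -0.3, 0, 0, 0, -1]]]}}

```text
clock: 9.3
position: [435.7, 10.7, 278.2]
ee_rot: [-0.113, 0.994, 0.001, 0.001]
contact_force: [-0.8, -0.6, 0.3]
gripper_width: 44.4
```

```bash
python3 look.py 6
```

```text
9.4 [435.85895196   8.50984976 277.20804371] [-1.12327542e-01  9.93671174e-01  1.34207477e-04  3.20502141e-04] [-1.22385333  0.50441473  0.25657725] [-0.00208719 -0.0062146  -0.01997285] 28.130241986975218
```

View pics/c6.png

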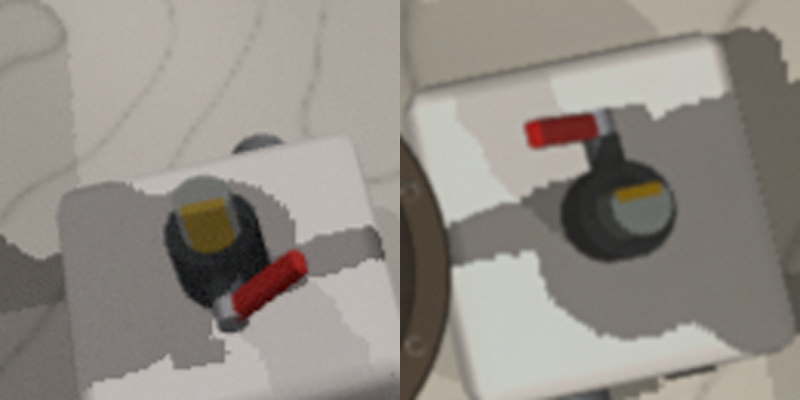

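```bash
cat > m.py <<'E'
from fit import *
import sys
SC=float(sys.argv[1]) if len(sys.argv)>1 else 0.
A=[(load("top"),(430,270)),(load("scene"),(205,245))]
D=[(p,*win(p,masks(p)[0],c)[1:],win(p,masks(p)[1],c)[1]) for p,c in A]
print([(d[1].sum(),d[3].sum()) for d in D])
# v: psi,theta,cx,cy, zb,w,hw, l0,L, dux,duy (scene pixel shift)
def cost(v,use,parts=False):
    J=[]
    for k in use:
        p,mr,off,my=D[k]
        o=off-v[9:11] if k==1 and len(use)>1 else off
        y=np.maximum(*[hull(p,q,o) for q in yellow(v[2:4],v[0],v[4] if k else 105,v[5],v[6])])
        l=hull(p,lever(v[2:4],v[1],SC,v[7],v[8]),o)
        J+= [np.abs(y-my).sum(),np.abs(l-mr).sum()]
    return J if parts else sum(J)
st=np.array([.1,.1,2,2,4,2,.7,3,2,1,1])
rng=np.random.default_rng(0)
for use in([0],[1],[0,1]):
    R=[]
    for i in range(6):
        v0=np.array([.17,.17,482,-188,100,5.5,10,12,51,0,0])+rng.normal(size=11)*st*.5
        for _ in range(2):
            b=minimize(cost,v0,args=(use,),method="Nelder-Mead",options=dict(initial_simplex=np.vstack([v0]+[v0+np.eye(11)[i]*st for i in range(11)]),maxiter=700));v0=b.x
        R.append((b.fun,b.x))
    R.sort(key=lambda r:r[0])
    for f,x in R[:3]: print(use,round(f,1),"psi %.1f th %.1f d %.1f"%tuple(np.degrees([x[0],x[1],x[1]-x[0]])),np.round(x[2:],1),np.round(cost(x,use,True),1))
E
python3 m.py
```

```text
[(np.float64(162.0), np.float64(57.0)), (np.float64(235.0), np.float64(204.0))]
[0] 36.3 psi 10.8 th 14.1 d 3.3 [ 481.5 -188.2  100.3    4.9   10.1   11.8   49.2    0.6    0.5] [11.  25.3]
[0] 36.8 psi 10.9 th 14.0 d 3.1 [ 4.816e+02 -1.884e+02  1.065e+02  5.000e+00  1.010e+01  1.210e+01
  5.020e+01  1.600e+00  2.000e-01] [11.5 25.3]
[0] 37.6 psi 11.1 th 13.9 d 2.7 [ 4.815e+02 -1.885e+02  1.060e+02  4.900e+00  1.010e+01  1.240e+01
  5.080e+01 -5.000e-01 -3.000e-01] [12.2 25.4]
[1] 84.4 psi 7.1 th 10.8 d 3.8 [ 4.849e+02 -1.863e+02  9.670e+01  6.300e+00  9.700e+00  1.180e+01
  5.080e+01  8.000e-01  2.000e-01] [20.  64.4]
[1] 84.6 psi 7.4 th 12.5 d 5.1 [ 4.847e+02 -1.863e+02  9.590e+01  6.100e+00  9.600e+00  1.030e+01
  4.840e+01 -3.000e-01  2.000e-01] [20.3 64.3]
[1] 85.4 psi 16.6 th 12.9 d -3.7 [ 485.9 -187.4   97.2    7.4    9.5   12.2   50.4   -0.5   -0.7] [20.5 64.9]
[0, 1] 130.4 psi 10.6 th 13.9 d 3.3 [ 4.814e+02 -1.876e+02  9.590e+01  5.300e+00  9.800e+00  9.800e+00
  4.870e+01  4.000e-01  1.600e+00] [14.1 25.2 20.8 70.2]
[0, 1] 131.9 psi 12.5 th 14.0 d 1.5 [ 481.7 -188.    97.     5.8    9.7    9.9   49.4    0.6    1.9] [14.6 28.6 21.6 67.1]
[0, 1] 133.1 psi 6.6 th 13.7 d 7.0 [ 481.3 -187.7   96.1    5.4    9.7    9.6   48.3    0.9    1.7] [16.4 27.4 23.1 66.2]
```

```bash
cat > pca.py <<'E'
from fit import *
def ori(W,p,z,off):
    jj,ii=np.meshgrid(np.arange(W.shape[1])+off[0],np.arange(W.shape[0])+off[1])
    P=np.array([at_z(p,(u,v),z)[:2] for u,v in zip(jj.ravel(),ii.ravel())]);w=W.ravel()
    c=(P*w[:,None]).sum(0)/w.sum();Q=P-c;C=(Q*w[:,None]).T@Q/w.sum()
    e,V=np.linalg.eigh(C);d=V[:,1];a=np.degrees(np.arctan2(d[1],d[0]))-90
    return (a+90)%180-90,c,np.sqrt(e)
def soft(im,kind):
    f=im.astype(float);s=f.max(2)-f.min(2)
    w=(f[...,1]-f[...,2]) if kind=="y" else (f[...,0]-f[...,1])
    return w
def yel(p,img,ctr,thr=15):
    x,y=ctr;S=img[y-14:y+14,x-14:x+14];w=soft(S,"y");bg=np.median(w);w=np.clip(w-bg-thr,0,None)
    n,l,st,_=cv2.connectedComponentsWithStats((w>0).astype(np.uint8));k=1+np.argmax(st[1:,4]);return np.where(l==k,w,0),(x-14,y-14)
def red(p,img,ctr,thr=15):
    x,y=ctr;S=img[y-22:y+22,x-22:x+22];w=soft(S,"r");bg=np.median(w);w=np.clip(w-bg-thr,0,None);w=(w>25).astype(float)
    n,l,st,_=cv2.connectedComponentsWithStats((w>0).astype(np.uint8));k=1+np.argmax(st[1:,4]);return np.where(l==k,w,0),(x-22,y-22)
if __name__=="__main__":
    t=load("top")
    for nm,im in(("top1",cv2.imread("pics/top1.png")[:,:,::-1]),("now",t["img"])):
        for thr in(8,15,30):
            W,off=yel(t,im,(447,271),thr);print(nm,thr,ori(W,t,127,off),(W>0).sum())
    W,off=red(t,t["img"],(422,252));a=ori(W,t,105,off)[0]
    out=[]
    for th in np.arange(4,22,1.):
        h=hull(t,lever((481.5,-188.2),np.radians(th),0,11.8,50),np.array(off),n=44);out.append(ori(h,t,105,off)[0])
    print("red",a,"-> theta",np.interp(a,out,np.arange(4,22,1.)) if out[-1]>out[0] else out)
E
python3 pca.py
```

```text
top1 8 (np.float64(9.992031641905868), array([ 486.80399286, -187.13341355]), array([1.75213428, 6.03509609])) 102
top1 15 (np.float64(10.250075255308687), array([ 486.7987766 , -187.18921338]), array([1.67442792, 5.8838267 ])) 85
top1 30 (np.float64(10.491317423329093), array([ 486.83444412, -187.20317551]), array([1.52632659, 5.73487316])) 76
now 8 (np.float64(10.486234264413582), array([ 486.69289184, -187.29362661]), array([1.72030629, 5.95771555])) 88
now 15 (np.float64(10.746137122200949), array([ 486.6966499 , -187.30428844]), array([1.60992396, 5.84535713])) 78
now 30 (np.float64(10.637378465537168), array([ 486.76079176, -187.38614677]), array([1.33146663, 5.63315498])) 61
red 6.362881745870794 -> theta 10.349622145470688
```

Run:
```python
from fit import *
o=[]
for n,c in(("top",(430,262)),("scene",(208,255))):
    p=load(n);S=10;R=20 
    x0,y0=c[0]-28,c[1]-28
    for th in(10.5,14):
        im=cv2.resize(np.ascontiguousarray(p["img"][y0:y0+56,x0:x0+56,::-1]),None,fx=7,fy=7,interpolation=cv2.INTER_CUBIC)
        a=np.radians(th);C=np.array([481.4,-188.3,0]);r=np.array([np.cos(a),np.sin(a),0]);t=np.array([-r[1],r[0],0]);k=np.array([0,0,1.])
        f=lambda X:np.round((proj(p,X)-[x0,y0]+.5)*7).astype(np.int32)
        hu=cv2.convexHull(f(lever(C,a,0,0,50)));cv2.polylines(im,[hu],1,(0,255,0),1)
        ang=np.linspace(0,6.283,40)
        bo=[C+87*k+r*q+9*(np.cos(g)*t+np.sin(g)*k) for q in(20,38) for g in ang]
        cv2.polylines(im,[cv2.convexHull(f(bo))],1,(255,255,0),1)
        for z in(102,72): cv2.polylines(im,[f([C+z*k+24*np.array([np.cos(g),np.sin(g),0]) for g in ang])],1,(255,0,255),1)
        pa=np.radians(10.5);rr=np.array([np.cos(pa),np.sin(pa),0]);tt=np.array([-rr[1],rr[0],0])
        be=np.arccos(8/14);cv2.polylines(im,[f([C+127*k+14*(np.cos(g)*rr+np.sin(g)*tt) for g in np.linspace(be,6.283-be,40)])],1,(255,0,0),1)
        o.append(im)
cv2.imwrite("pics/ov.png",cv2.resize(np.vstack([np.hstack(o[:2]),np.hstack(o[2:])]),(600,600)))
```

```text
(no output)
```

View pics/ov.png

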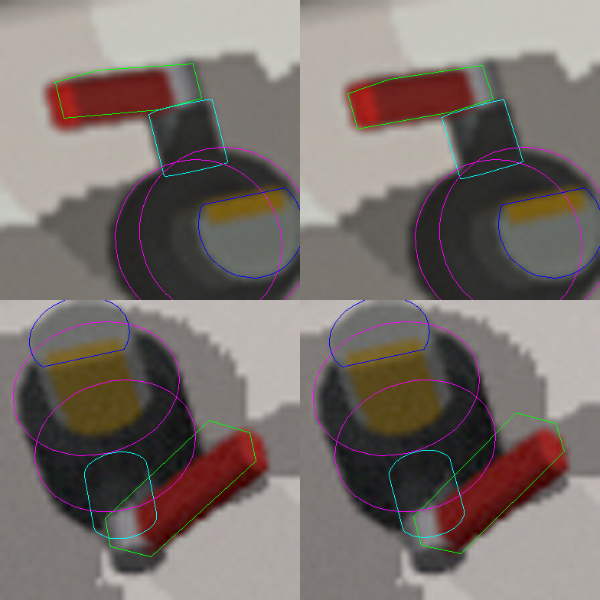

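```bash
cat > m2.py <<'E'
from fit import *
import sys
def run(D,th0,scs=(0,.1),C=(481.4,-188.3),fixT=True):
    R=[]
    def cost(v,parts=False):
        J=[]
        for k,(p,mr,off) in enumerate(D):
            o=off-(v[4:6] if k==1 else v[6:8]*(0 if fixT else 1))
            J.append(np.abs(hull(p,lever(C,v[0],v[1],v[2],v[3]),o)-mr).sum())
        return J if parts else sum(J)
    st=np.array([.1,.1,3,2,1,1,.5,.5]);rng=np.random.default_rng(1)
    for i in range(8):
        v0=np.array([th0,scs[i%2],12,50,.5,1.5,0,0])+rng.normal(size=8)*st*.6
        for _ in range(2):
            b=minimize(cost,v0,method="Nelder-Mead",options=dict(initial_simplex=np.vstack([v0]+[v0+np.eye(8)[j]*st for j in range(8)]),maxiter=800));v0=b.x
        R.append((b.fun,b.x))
    R.sort(key=lambda r:r[0])
    for f,x in R[:3]: print(round(f,1),"th %.1f sc %.2f"%(np.degrees(x[0]),x[1]),np.round(x[2:],1),np.round(cost(x,True),1))
def mk(p,c): return win(p,masks(p)[0],c)
if __name__=="__main__":
    t,s=load("top"),load("scene")
    for fx in(True,False):
        print("now",fx);run([mk(t,(430,270)),mk(s,(205,245))],.2,fixT=fx)
    t["img"]=cv2.imread("pics/top1.png")[:,:,::-1].copy();s["img"]=cv2.imread("pics/scene1.png")[:,:,::-1].copy()
    for fx in(True,False):
        print("init",fx);run([mk(t,(430,270)),mk(s,(205,245))],1.19,fixT=fx)
E
python3 m2.py
```

```text
now True
88.2 th 13.3 sc 0.05 [10.8 48.4  0.2  1.9  0.2 -0.2] [25.8 62.3]
88.3 th 13.5 sc 0.04 [11.2 48.7  0.4  2.   0.5  0.1] [24.9 63.5]
88.7 th 13.6 sc 0.03 [10.9 48.5  0.4  2.1  0.5  0.1] [24.5 64.2]
now False
86.3 th 12.3 sc 0.05 [11.7 49.1  0.4  2.   0.2  0.6] [23.1 63.2]
86.3 th 12.4 sc 0.07 [11.8 49.1  0.   2.   0.4  0.4] [23.4 62.9]
86.6 th 12.4 sc 0.04 [11.1 49.5  0.7  1.9  0.1  0.5] [24.1 62.4]
init True
77.3 th 68.6 sc 0.04 [11.4 50.2  0.6  2.   0.2  0.4] [41.2 36.1]
78.9 th 68.6 sc 0.06 [ 9.9 49.1  0.9  1.2  0.7 -0.6] [42.6 36.2]
79.3 th 69.1 sc 0.06 [11.5 49.2  0.8  2.1 -0.1  0.4] [38.4 40.9]
init False
71.3 th 69.8 sc 0.04 [10.2 48.9  0.8  1.6 -0.7  0.2] [34.8 36.4]
72.8 th 70.1 sc 0.04 [11.  49.2  1.   2.3 -0.5 -0.1] [34.3 38.5]
73.1 th 69.8 sc 0.03 [12.1 50.8  0.8  2.9 -0.4 -0.5] [37.1 36. ]
```

```bash
sed -i 's/for w in(-7,7) for q in(-5,5)/for w in(-5,5) for q in(-7,7)/' fit.py; python3 m2.py
```

```text
now True
129.6 th 12.6 sc 0.08 [ 9.9 49.5  0.3  1.8  0.2  0.6] [61.2 68.4]
131.2 th 11.3 sc 0.10 [11.1 50.1 -0.1  1.3  0.5  0.3] [64.7 66.5]
131.7 th 12.4 sc 0.06 [10.7 50.1  0.2  2.   0.4 -0.1] [61.6 70.1]
now False
130.4 th 11.8 sc 0.09 [11.3 50.2 -0.1  1.9  0.5  0.3] [62.5 67.8]
130.6 th 12.8 sc 0.07 [10.4 49.5  0.1  1.9  0.3 -0.2] [60.5 70.1]
130.7 th 12.3 sc 0.08 [10.7 49.5  0.2  1.6  0.  -0.1] [62.1 68.6]
init True
152.8 th 69.0 sc 0.08 [11.  49.5  0.8  2.1  0.2  0.3] [72.1 80.7]
152.9 th 67.4 sc 0.12 [12.2 49.5 -0.6  1.7  0.3 -0.4] [69.  83.9]
153.1 th 67.2 sc 0.11 [12.5 49.9 -0.1  1.9  0.2  0.3] [68.4 84.8]
init False
152.1 th 68.1 sc 0.08 [10.3 48.8  0.9  1.5  0.1  0.8] [70.  82.2]
152.2 th 69.0 sc 0.08 [11.1 49.8 -0.1  1.8  0.1 -0.1] [71.2 81. ]
153.0 th 68.2 sc 0.11 [11.1 49.   0.6  2.  -0.1  0.3] [70.2 82.8]
```

```bash
for wq in "-4.5,4.5 -5,5" "-5.5,5.5 -4.5,4.5" "-6,6 -4.5,4.5"; do set -- $wq; sed -i -E "s/for w in\([^)]*\) for q in\([^)]*\)/for w in($1) for q in($2)/" fit.py; echo == $wq; python3 m2.py; done
```

```text
== -4.5,4.5 -5,5
now True
45.3 th 12.7 sc 0.14 [ 7.2 47.9  0.1  0.4  1.  -0.2] [21.5 23.8]
45.9 th 12.7 sc 0.14 [ 7.6 47.8  0.1  0.6  0.9 -0.1] [21.5 24.5]
46.9 th 12.6 sc 0.12 [ 7.7 48.2  0.   0.9  1.   0.4] [19.9 27.1]
now False
39.5 th 10.9 sc 0.12 [ 8.2 49.1  0.4  0.5 -0.2  0.8] [16.8 22.7]
39.5 th 10.6 sc 0.13 [10.1 50.8 -0.1  0.9  0.6  0.7] [16.8 22.7]
39.6 th 10.7 sc 0.13 [ 9.9 50.7 -0.   0.9  0.5  0.7] [16.8 22.8]
init True
38.0 th 68.2 sc 0.10 [10.2 50.6  0.4  1.8 -0.   0.2] [19.6 18.4]
38.2 th 67.9 sc 0.08 [11.2 51.4  0.4  2.1 -0.   0.4] [19.3 18.9]
38.3 th 68.4 sc 0.10 [10.  50.3  0.5  1.6 -0.2 -0.3] [19.6 18.6]
init False
36.5 th 69.1 sc 0.09 [10.3 50.4  0.5  2.1 -0.2 -0.3] [17.1 19.4]
37.2 th 68.1 sc 0.07 [10.2 50.9  0.6  1.8 -0.2  0.4] [18.4 18.7]
37.4 th 68.7 sc 0.10 [10.3 50.6  0.4  2.  -0.1 -0.3] [18.4 19. ]
== -5.5,5.5 -4.5,4.5
now True
57.0 th 12.3 sc 0.09 [ 8.9 49.5  0.   1.3  0.2  0.9] [25.9 31.1]
57.2 th 12.5 sc 0.11 [ 9.1 49.4 -0.2  1.2  0.3  0.4] [27.6 29.6]
57.6 th 12.4 sc 0.08 [ 9.  49.5  0.1  1.4  0.5  0.4] [25.2 32.4]
now False
48.4 th 10.7 sc 0.11 [10.9 5
[... 714 characters left out ...]
7  0.8] [24.6 38.8]
63.4 th 12.8 sc 0.07 [ 9.7 49.4  0.1  1.6  0.2  0.2] [24.7 38.7]
now False
56.1 th 11.2 sc 0.09 [11.3 50.2  0.   1.3  0.4  0.7] [19.2 36.9]
56.3 th 10.8 sc 0.10 [11.1 50.2  0.1  1.1  0.4  0.7] [20.7 35.7]
56.4 th 11.7 sc 0.09 [ 9.9 49.1  0.4  1.1 -0.1  0.6] [19.3 37.2]
init True
44.7 th 68.1 sc 0.08 [11.2 50.5  0.6  1.8  0.2  0.3] [25.  19.7]
44.7 th 68.0 sc 0.07 [11.4 50.8  0.6  1.9 -0.2  0.2] [25.  19.7]
45.3 th 68.3 sc 0.09 [10.4 49.9  0.5  1.6  0.3  0.4] [26.1 19.2]
init False
40.3 th 68.3 sc 0.04 [11.3 50.8  0.8  2.  -0.4  0.4] [21.4 18.8]
40.4 th 68.2 sc 0.04 [10.8 50.2  0.9  1.7 -0.5  0.6] [21.2 19.2]
41.0 th 68.4 sc 0.05 [11.8 51.   0.7  2.2 -0.4  0.1] [21.4 19.6]
```

{"name": "apply_moves", "arguments": {"increments": [[[-0.12, -0.43, 0, 0, 0, 0, -1], [-0.23, -0.868, 0, 0, 0, 0, -1], [-0.23, -0.868, 0, 0, 0, 0, -1]]]}}

```text
clock: 9.7
position: [479.2, -76.7, 276.0]
ee_rot: [-0.107, 0.994, -0.001, -0.001]
contact_force: [-0.2, 0.1, -1.7]
gripper_width: 0.0
```

{"name": "apply_moves", "arguments": {"increments": [[[-0.12, -0.43, 0, 0, 0, 0, -1], [-0.23, -0.868, 0.3, 0, 0, 0, -1], [-0.23, -0.868, 0.4, 0, 0, 0, -1], [-0.23, -0.868, 0.4, 0, 0, 0, -1]]]}}

```text
clock: 10.1
position: [517.6, -153.7, 233.7]
ee_rot: [-0.109, 0.994, 0.001, -0.004]
contact_force: [-1.6, 0.6, 0.5]
gripper_width: -0.0
```

```bash
python3 look.py 7
```

```text
10.2 [ 518.69877136 -152.23778444  236.71625367] [-1.10338809e-01  9.93893811e-01 -3.58363169e-05 -6.61694117e-04] [ 0.17382494 -0.6083889   0.51324948] [-0.00689101  0.00494502  0.02776618] 0.11315889666293644
```

View pics/c7.png

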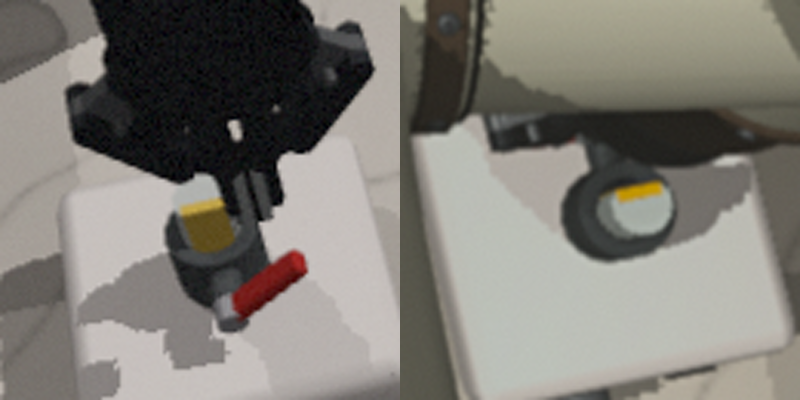

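Run:
```python
from h import *
s=load("scene")
for z in(150,157,163):
    print(z,(proj(s,[518.7,-152.2,z])-[130,170])/.325)
```

```text
150 [[262.53841526 223.16306302]]
157 [[260.1128224  214.39332689]]
163 [[257.99942718 206.75234196]]
```

{"name": "apply_moves", "arguments": {"increments": [[[0.005, 0.01, 0.15, 0, 0, 0, -1], [0.005, 0.01, 0.25, 0, 0, 0, -1], [0.005, 0.01, 0.32, 0, 0, 0, -1], [0.005, 0.01, 0.38, 0, 0, 0, -1], [0.005, 0.01, 0.44, 0, 0, 0, -1], [0.005, 0.01, 0.5, 0, 0, 0, -1], [0.005, 0.01, 0.55, 0, 0, 0, -1], [0.005, 0.01, 0.6, 0, 0, 0, -1], [0.005, 0.01, 0.6, 0, 0, 0, -1]]]}}

```text
clock: 11.1
position: [518.4, -151.0, 176.3]
ee_rot: [-0.111, 0.994, 0.0, -0.0]
contact_force: [-0.4, 0.8, 0.4]
gripper_width: -0.4
```

```bash
python3 look.py 8
```

```text
11.2 [ 518.31382893 -151.05972715  176.61191131] [-1.10593389e-01  9.93865650e-01  7.98677738e-05 -4.07741787e-04] [-0.33300695 -0.17877626 -0.98623876] [ 0.02202126  0.066177   -0.0433243 ] -0.09504147187771347
```

View pics/c8.png

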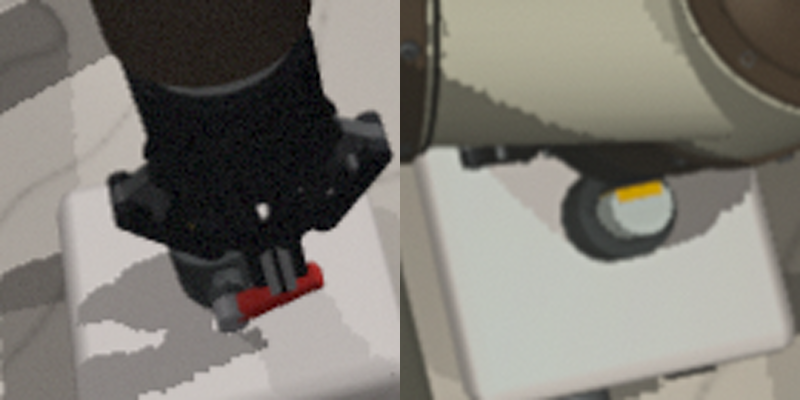

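{"name": "apply_moves", "arguments": {"increments": [[[0, 0, 0.03, 0, 0, 0, -1], [0, 0, 0.06, 0, 0, 0, -1], [0, 0, 0.09, 0, 0, 0, -1], [0, 0, 0.11, 0, 0, 0, -1], [0, 0, 0.11, 0, 0, 0, -1]]]}}

```text
clock: 11.7
position: [518.4, -151.0, 165.5]
ee_rot: [-0.111, 0.994, 0.0, -0.0]
contact_force: [0.2, 0.3, 0.4]
gripper_width: -0.2
```

{"name": "apply_moves", "arguments": {"increments": [[[0, 0, 0.01, 0, 0, 0, -1], [0, 0, 0.02, 0, 0, 0, -1], [0, 0, 0.02, 0, 0, 0, -1]]]}}

```text
clock: 12.0
position: [518.4, -150.9, 163.9]
ee_rot: [-0.111, 0.994, 0.0, -0.0]
contact_force: [0.4, 1.7, 0.5]
gripper_width: 0.3
```

{"name": "apply_moves", "arguments": {"increments": [[[0, 0, 0.01, 0, 0, 0, -1], [0, 0, 0.02, 0, 0, 0, -1], [0, 0, 0.02, 0, 0, 0, -1]]]}}

```text
clock: 12.3
position: [518.5, -150.9, 162.8]
ee_rot: [-0.111, 0.994, -0.0, -0.0]
contact_force: [-2.9, 2.7, 7.9]
gripper_width: -0.1
```

{"name": "apply_moves", "arguments": {"increments": [[[0, 0, 0.01, 0, 0, 0, -1], [0, 0, 0.02, 0, 0, 0, -1], [0, 0, 0.02, 0, 0, 0, -1]]]}}

```text
clock: 12.6
position: [518.8, -151.1, 162.3]
ee_rot: [-0.111, 0.994, -0.001, 0.0]
contact_force: [-5.4, 3.1, 14.5]
gripper_width: 0.1
```

```bash
python3 look.py 9
```

```text
12.7 [ 518.78160561 -151.12014974  162.36705487] [-1.11203506e-01  9.93797330e-01 -5.40071011e-04  5.95925975e-04] [-5.27163625  2.97685104 15.3836876 ] [0.98042492 1.3942014  0.03077382] -0.4420539867055699
```

View pics/c9.png

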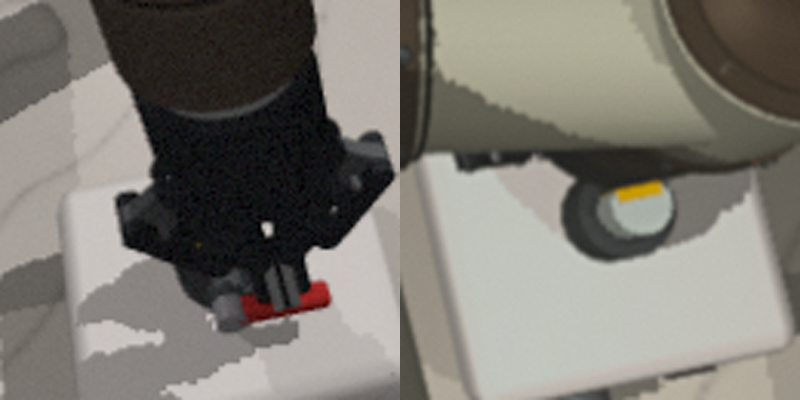

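{"name": "apply_moves", "arguments": {"increments": [[[0, 0, -0.1, 0, 0, 0, -1], [0, 0, -0.5, 0, 0, 0, -1], [0, 0, -0.9, 0, 0, 0, -1], [0.23, 0.43, -1, 0, 0, 0, -1], [0.4, 0.9, -1, 0, 0, 0, -1], [0.4, 0.9, -1, 0, 0, 0, -1]]]}}

```text
clock: 13.3
position: [456.7, -69.6, 260.3]
ee_rot: [-0.113, 0.994, 0.001, -0.0]
contact_force: [0.8, -1.3, -0.2]
gripper_width: 0.1
```

{"name": "apply_moves", "arguments": {"increments": [[[0, 0.45, 0, 0, 0, 0, -1], [0, 0.9, 0, 0, 0, 0, -1], [0, 0.9, 0, 0, 0, 0, -1]]]}}

```text
clock: 13.6
position: [439.4, 18.8, 260.1]
ee_rot: [-0.113, 0.994, 0.0, 0.0]
contact_force: [-0.5, -1.1, 0.4]
gripper_width: -0.1
```

```bash
python3 look.py 10; sed -i -E "s/for w in\([^)]*\) for q in\([^)]*\)/for w in(-5,5) for q in(-5,5)/" fit.py
python3 - <<'E'
from m2 import *
t,s=load("top"),load("scene")
for fx in(True,False): run([mk(t,(430,270)),mk(s,(205,245))],.18,scs=(.8,.9),fixT=fx)
E
```

```text
13.7 [439.93401364  16.4256661  259.88364091] [-1.11858154e-01  9.93724177e-01 -1.11614297e-04  2.62167112e-05] [-0.23895575  1.15032694 -0.43532127] [-0.00233105 -0.00998879 -0.02956087] -0.023833844157657946
41.4 th 12.1 sc 0.87 [ 6.6 48.3  0.3  0.5  1.   1. ] [19.7 21.6]
42.6 th 11.8 sc 0.86 [ 6.6 48.5  0.2  0.4  1.   1. ] [20.3 22.3]
42.7 th 11.9 sc 0.86 [ 7.3 49.  -0.   0.5  0.7  0.6] [21.  21.7]
42.8 th 11.7 sc 0.86 [ 6.8 48.3  0.4  0.4  0.   0.2] [20.5 22.3]
43.4 th 11.2 sc 0.84 [ 8.  49.9 -0.4  0.6  0.6  0.2] [21.3 22.1]
45.2 th 10.6 sc 0.83 [ 9.3 51.  -0.7  0.7  1.1  0.3] [23.  22.2]
```

View pics/c10.png

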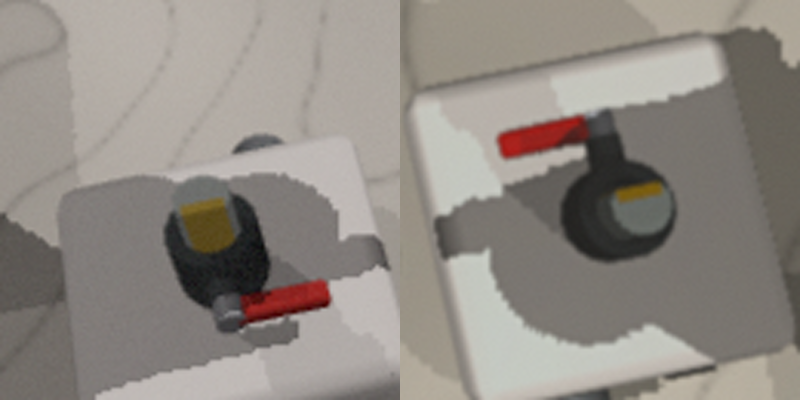

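Run:
```python
from pca import *
t=load("top");im=t["img"]
for z in(86,90):
    W,off=red(t,im,(418,254));print("lever",z,ori(W,t,z,off),(W>0).sum())
h=hull(t,lever((481.4,-188.3),np.radians(10.5),.85,7,50),np.array(off),n=44);print("model 10.5 ->",ori(h,t,86,off))
W,off=yel(t,im,(447,271),15);print("flat",ori(W,t,127,off))
```

```text
lever 86 (np.float64(14.132899652375116), array([ 518.53906346, -151.14793839]), array([ 3.54441152, 12.57943993])) 227
lever 90 (np.float64(14.13289965237513), array([ 518.02875011, -150.28577991]), array([ 3.5256523 , 12.51286172])) 227
model 10.5 -> (np.float64(10.85716633530997), array([ 519.30010471, -152.37237138]), array([ 3.24299247, 13.05929595]))
flat (np.float64(10.583054266544266), array([ 486.70485391, -187.27210833]), array([1.60783438, 5.82886014]))
```

Run:
```python
from pca import *
t,s=load("top"),load("scene")
for n,p,c in(("top",t,(418,254)),("scene",s,(222,268))):
    x,y=c;S=p["img"][y-22:y+22,x-22:x+22].astype(float)
    ratio=(S[...,0]-S[...,1])/(S[...,0]+S[...,1]+10); ab=S[...,0]-S[...,1]
    for nm,w,ths in(("ratio",ratio,(.2,.3,.4,.5)),("abs",ab,(25,40,60))):
        for th in ths:
            m=(w>th).astype(np.uint8);k,l,st,_=cv2.connectedComponentsWithStats(m);i=1+np.argmax(st[1:,4]);m=(l==i).astype(float)
            off=(x-22,y-22);o=ori(m,p,86,off)
            mo=[ori(hull(p,lever((481.4,-188.3),np.radians(a),.85,6.5,49),np.array(off),n=44),p,86,off)[0] for a in(6,10,14,18)]
            print(n,nm,th,int(m.sum()),np.round(o[0],2),np.round(o[1],1),"-> theta",round(float(np.interp(o[0],mo,(6,10,14,18))),2))
    cv2.imwrite(f"pics/l{n}.png",cv2.resize(S[...,::-1].astype(np.uint8),None,fx=9,fy=9,interpolation=cv2.INTER_NEAREST))
cv2.imwrite("pics/l.png",np.hstack([cv2.imread("pics/ltop.png"),cv2.imread("pics/lscene.png")]))
```

```text
top ratio 0.2 244 12.07 [ 518.5 -152.5] -> theta 11.66
top ratio 0.3 222 12.23 [ 518.5 -152.1] -> theta 11.81
top ratio 0.4 192 13.91 [ 518.5 -151.1] -> theta 13.48
top ratio 0.5 156 16.18 [ 518.3 -149.1] -> theta 15.78
top abs 25 270 12.84 [ 518.5 -151.8] -> theta 12.42
top abs 40 238 13.51 [ 518.6 -151.6] -> theta 13.08
top abs 60 203 15.54 [ 518.5 -150.2] -> theta 15.13
scene ratio 0.2 263 8.71 [ 520.4 -152.3] -> theta 11.35
scene ratio 0.3 252 8.26 [ 520.5 -152.1] -> theta 10.91
scene ratio 0.4 240 8.16 [ 520.5 -151.8] -> theta 10.81
scene ratio 0.5 217 7.57 [ 520.8 -151.2] -> theta 10.25
scene abs 25 280 10.43 [ 520.4 -151.5] -> theta 12.99
scene abs 40 257 8.94 [ 520.3 -151.4] -> theta 11.57
scene abs 60 219 9.98 [ 520.  -150.8] -> theta 12.56
```

View pics/l.png

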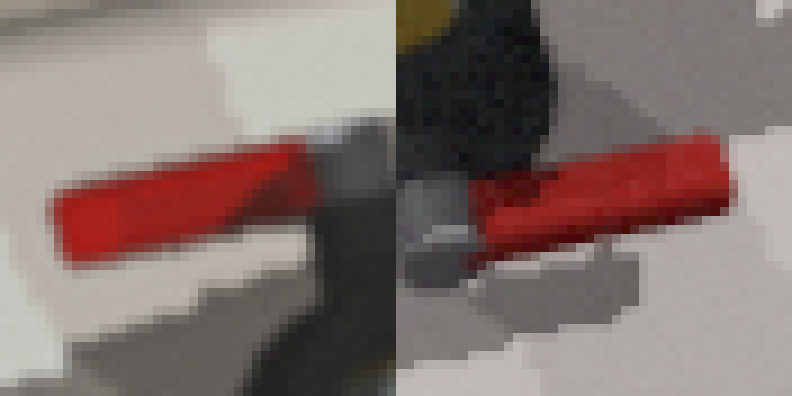

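```bash
python3 -c "
from bench import arm
print(arm.job_done(), arm.read_state()['clock'])"
```

```text
the job is handed in; nothing more can be done
the job is handed in; nothing more can be done
```

The collar is turned to face the yellow flat, the red lever is pushed down to its stop, and the job was handed in at about 13.7 s of the 43 s allowed. I gripped the loose collar, turned it about 57° clockwise, and let go. I then pushed the lever down with closed fingertips until the upward force rose sharply to about 15 N, and moved the arm clear.

- **Collar angle:** the flat faces about 10.5° from world x. The set screw faces about 11–12°, so it is roughly 1° off.
- **Disagreement on that angle:** some fits gave the screw at 13–15°. I put the highest of those down to a shadow across the lever in the top picture. That leaves a small chance the true error is nearer 3°. I did not correct it, because the screw was already tight.
- **Lever:** the final pictures fit 0.83–0.87 rad, which agrees with the stop at 0.85.
- **Mill:** it was never approached, but I did not check its collar separately in the last pictures.

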